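# Put the gift-wrapping counter's tools back in their fitted holders

### The arm

A 6-joint arm with a two-finger parallel gripper is mounted at the origin on a cart in front of the work surface, level with it; the furniture and walls round the work are solid. World frame = base frame: x ahead of the robot, y to its left, z up, the work surface at z = 0. Lengths are in m, angles in rad, forces in N, time in s.
With the tool pointing down it reaches from about 0.4 to 0.825 m from the base axis. Payload 7 kg.
Tool frame: the origin (TCP) lies midway between the tips of the shut fingers; the grasp point (between the pads) lies 19 mm behind it (grip_point_offset is the distance from the TCP to the grasp point, in m); z points along the fingers, y is the line along which they close (so a half turn about z gives the same grasp; the last joint's range is limited). The gripper opens to 88 mm and grips with 3 to 60 N. Pads are 19 mm wide; open, the fingers measure 130 mm over their backs; the gripper's body (78 mm by 193 mm) begins 47 mm behind the grasp point.
Start: joints at [-0.887, 0.359, 0.012, 0, -1.224, -0.288], TCP at [0.26, -0.623, 0.227] pointing down, gripper open.
Joint ranges: [-3.07, 3.07], [-1.43, 2.12], [-1.02, 1.25], [-3.03, 1.67], [-3.05, -0], [-3.03, 3.03]. Speed limits (rad/s): [2.39, 2.39, 3.01, 3.14, 3.14, 3.14].

### API

Orientations are given as [roll, pitch, yaw] about the fixed x, y, z axes, in that order (R = Rz(yaw) Ry(pitch) Rx(roll)).
In Python, from station import get_state, grab_frame, camera_params, job_done, grip_point_offset gives the robot as it stands.
- The arm moves only by the shell command python3 -m creep 'ROWS' [FORCE]. ROWS is JSON, a list that holds one entry, the list of rows, each a list of 7 numbers: the finger opening in cm, from 0 to 8.76, then the shift along the tool's x, y, z in cm, then the turn, a rotation vector about the tool's x, y, z in rad. In form: [[[fingers, tx, ty, tz, wx, wy, wz], ...]]. A call has 1 to 20 rows; each row is the pose to reach, as a shift and turn from the pose commanded when the call began, along the tool's axes at that moment; what a row does not reach only later rows make up. A row lasts 1/8 s, in which the tool goes at most 62.5 mm and 10.7 degrees, less where a joint would pass 70% of its speed; a pose out of reach is approached as far as the arm can. A call with a gripper value outside its range is refused whole. The fingers move at their own pace and stop on an object; FORCE is the grip in N (left out, the last holds). Time passes only in rows, so rows that repeat a pose let the fingers close. It gives the time, the measured TCP pose, the force, the opening and the grip force at its end, in the units of the state.
- get_state(): the state, without advancing time (a new reading comes with each control period).
- grab_frame(name): name is "side" or "top" or "wrist"; returns the picture (384x512x3 uint8, blue, green, red); there is no depth.
- camera_params(name): a dict with "vertical_fov" (degrees; the focal length in pixels is half the picture's height over the tangent of half this angle, whatever the lens; pixels are square), "cx", "cy" (the principal point, pixels), "view" (4x4, takes a point from world to camera coordinates). Camera axes: x right, y down, z forward; pixel columns grow to the right and rows downward; lengths in m; the calibration is good to about 2 mm. A picture is of the moment at which its call begins: read the wrist's pose just before it. camera_params takes no time and is no camera call; for the wrist camera it gives the pose at the moment of the call.
- job_done(): hands the job in; it is judged then, once.
The state is a dict: "t": time; "q": joint angles; "qd": joint speeds; "joint_efforts": joint torques, N m; "eef_pos": TCP position; "ee_rot": TCP orientation; "force": force on the tool from outside, world axes, zero at the start; "moment": the same for the moment, N m; "width": finger opening in m; "gripper_force": force on a finger pad.
Only numpy, scipy, OpenCV 4.12 (cv2) and the standard library are available. Lean on these libraries where they do the work, as an engineer would, in place of code of your own. Each camera call takes 0.05 s, during which the arm holds its last target. There are 200 camera calls.

### The job

The gift-wrapping corner is being set up for the day: put each of the five tools lying about at the front into the holder made for it. The wide-cored brown tape roll goes over the thick wooden post and the small pale one over the slim steel post, each flat on the post's base; the hand stamp stands upright with its foot down in the small socket block, the stapler on its foot inside the long tray, and the white pen lies in both cradles of the pen rest with its middle between them.

Things in the scene. Friction and masses are not known exactly. Their poses are not given: they have to be found in the camera images.
- wide_roll: Roll of brown paper tape lying flat, 62 mm across, 26 mm high, with an open core of 46 mm diameter. Origin: centre of its underside; z up.
- small_roll: Smaller roll of pale paper tape lying flat, 46 mm across, 18 mm high, with an open core of 26 mm diameter. Origin: centre of its underside; z up.
- knob_stamp: Hand stamp standing upright: a wooden foot 24 mm (its x) by 36 mm (its y) and 14 mm high, with a turned red handle on top, round, up to 20 mm thick, to a total height of 66 mm; pinch the handle. Origin: centre of the underside; z up. A half turn makes no difference.
- stapler: Green desk stapler standing on its foot: foot 34 mm wide (its x) by 136 mm long (its y); the upper arm is 24 mm wide, 28 to 48 mm above the underside, and does not move; pinch it across its width above the middle. Origin: centre of the underside (the foot's lower face is 2 mm higher than the origin); z up. Either end may point either way.
- white_pen: White rollerball pen with gold tip lying flat, 143 mm long (along its y), its barrel 10 mm thick (its x) and 10 to 12 mm high. Origin: underside of the barrel about mid-length, where to pinch it; z up. Either end may point either way. It does not roll.
- thick_post: Holder of the wide roll, fixed: round wooden base 92 mm across and 12 mm high with an upright wooden post of 30 mm diameter whose bevelled top is 46 mm above the table. Origin: centre of its underside; z up.
- slim_post: Holder of the small roll, fixed: round wooden base 76 mm across and 12 mm high with an upright steel post of 12 mm diameter whose bevelled top is 40 mm above the table. Origin: centre of its underside; z up.
- stamp_socket: Holder of the stamp, fixed: wooden block 51 x 64 mm (its x, y), 18 mm high, with a rectangular pocket 33 x 46 mm open at the top, its cork floor 6 mm above the table. Origin: centre of its underside; z up. The stamp fits with its long side along the pocket's long side (y).
- stapler_tray: Holder of the stapler, fixed: long low wooden tray 62 x 164 mm (its x, y), rim 13 mm high, inside 48 x 150 mm, its felt floor 5 mm above the table. Origin: centre of its underside; z up. The stapler lies along it (y).
- pen_rest: Holder of the pen, fixed: wooden base plate 44 x 94 mm (its x, y), 6 mm high, with two U-shaped cradles 10 mm thick, 34 mm either side of the middle along y; the notches are 22 mm wide, their floors 22 mm and their cheeks 33 mm above the table; between the cradles is 58 mm of room for the fingers. Origin: centre of its underside; z up. The pen lies along y across both cradles.
Mind the look-alikes: they are no part of the job. Leave any blue or green look-alike of the small_roll alone.

How it is judged:
By the outcome, as a careful person would: the job done as asked, in the order asked, and still so for the second after the job is handed in, with the robot touching nothing.
It also fails if it takes over 122 s, if anything falls off the work surface, if the arm or the gripper's body presses on something with over 40 N, if the wrist force passes 120 N, or if a joint passes its speed limit or range.

## Working session

There is one attempt and no reset: what is moved stays moved. The work goes in short steps, Python scripts to look and compute and a shell command to move; the robot and the scene stay as the last step left them, time stands still between calls to the robot, and variables do not carry over. Pictures are saved under pics/ and viewed, at most 14 in all, crops included, and the job is handed in when it is done.

```bash
mkdir -p pics; python3 - <<'E'
from station import *
import cv2,numpy as np
s=get_state();print({k:np.round(v,4).tolist() for k,v in s.items()},grip_point_offset)
for n in("top","side"):
    cv2.imwrite(f"pics/{n}0.png",cv2.resize(grab_frame(n),(800,600),interpolation=cv2.INTER_CUBIC));p=camera_params(n);print(n,p)
E
```

```text
{'t': 0.0, 'q': [-0.8869, 0.3594, 0.0111, -0.0003, -1.2241, -0.2881], 'qd': [-0.0, 0.0016, -0.0019, -0.0014, -0.0019, 0.0009], 'joint_efforts': [0.0028, -58.2715, 29.3056, 6.9967, 0.007, -0.0001], 'eef_pos': [0.26, -0.6224, 0.2256], 'ee_rot': [3.14, -0.0002, -2.7459], 'force': [-0.5614, 0.2247, -0.0192], 'moment': [-0.032, 0.0045, -0.0914], 'gripper_force': 0.0, 'width': 0.0873} 0.0188
top {'vertical_fov': 51.45367082928633, 'cx': 250.3186948915291, 'cy': 187.73535162442158, 'view': array([[ 0.02612417, -0.99959799, -0.01101774, -0.0172427 ],
       [-0.99676537, -0.02520904, -0.07631052,  0.54739841],
       [ 0.07600209,  0.01297565, -0.99702323,  1.35895214],
       [ 0.        ,  0.        ,  0.        ,  1.        ]])}
side {'vertical_fov': 48.90307921970388, 'cx': 256.33465767270263, 'cy': 185.28001793863763, 'view': array([[-0.82032638, -0.57187489, -0.00487345,  0.44449427],
       [-0.38018303,  0.55168021, -0.74236771,  0.23954999],
       [ 0.42723004, -0.60713101, -0.66997495,  0.94107008],
       [ 0.        ,  0.        ,  0.        ,  1.        ]])}
```

View pics/top0.png

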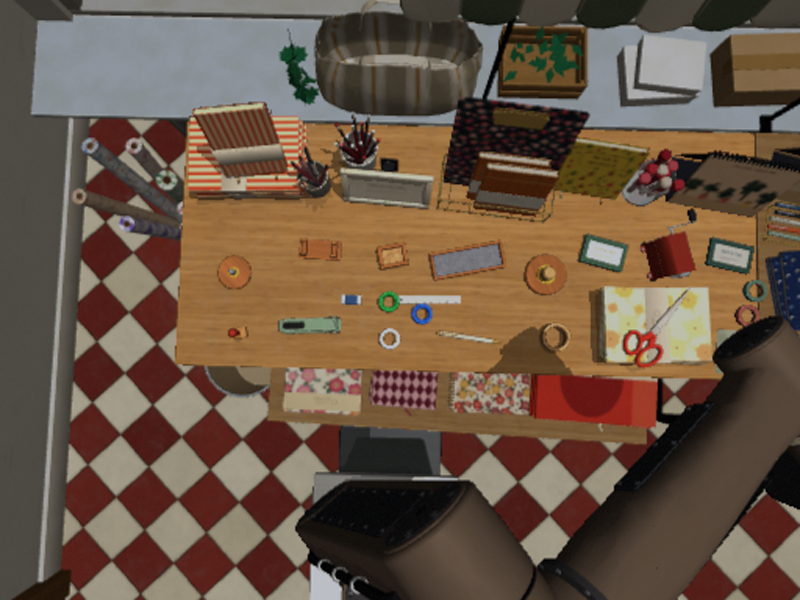

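View pics/side0.png

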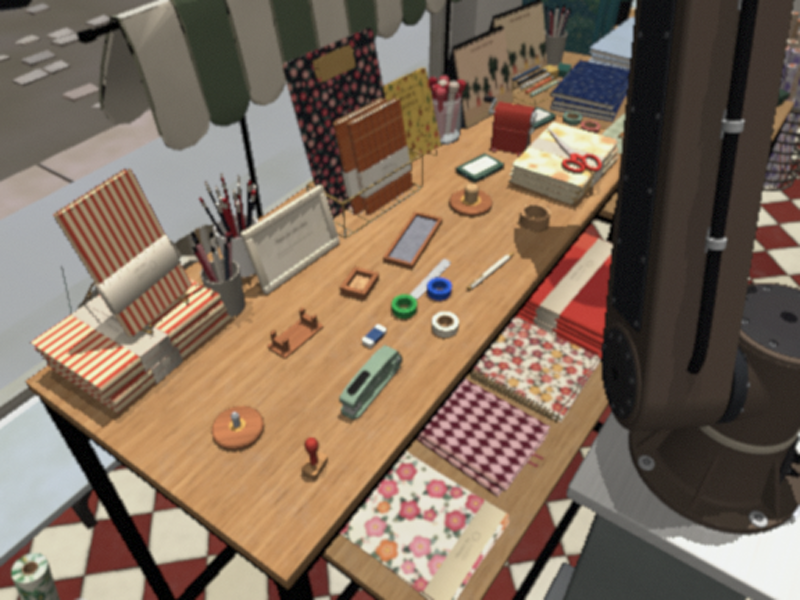

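The top view (800 px scale) shows these holders: slim post (234,272), pen rest (321,248), socket (392,256), tray (467,260), thick post (546,272). The tools are the stamp (237,332), stapler (310,325), pen (467,337) and wide roll (555,337).

There are three candidates for small_roll: white/pale (390,338), blue (422,313) and green (389,301). The pale one fits the description, and I'll confirm it in an enlarged crop.

```bash
cat > h.py <<'E'
from station import *
import cv2,numpy as np
from scipy.spatial.transform import Rotation as R
def px2w(n,uv,z,p=None):
    p=p or camera_params(n);f=192/np.tan(np.radians(p["vertical_fov"]/2));V=np.array(p["view"])
    d=V[:3,:3].T@np.array([(uv[0]-p["cx"])/f,(uv[1]-p["cy"])/f,1]);c=-V[:3,:3].T@V[:3,3]
    return c+d*(z-c[2])/d[2]
def w2px(n,X,p=None):
    p=p or camera_params(n);f=192/np.tan(np.radians(p["vertical_fov"]/2));c=np.array(p["view"])@[*X,1]
    return c[:2]/c[2]*f+[p["cx"],p["cy"]]
def plan(pos,yaw=None):
    "tool-axes shift (cm) and turn (rad) from the measured pose to TCP pos, tool yaw (mod pi), pointing down"
    s=get_state();M=R.from_euler("xyz",s["ee_rot"]);y0=s["ee_rot"][2]
    if yaw is None: yaw=y0
    yaw=y0+(yaw-y0+np.pi/2)%np.pi-np.pi/2
    T=R.from_euler("xyz",[np.pi,0,yaw])
    print("t",round(s["t"],2),"shift",np.round(M.inv().apply(np.array(pos)-s["eef_pos"])*100,2),"turn",np.round((M.inv()*T).as_rotvec(),3),"q6",round(s["q"][5],2))
def state():
    s=get_state();print({k:np.round(s[k],4).tolist() for k in("t","eef_pos","ee_rot","force","width","gripper_force","q")})
def crop(n,name,x0,y0,x1,y1,k,img=None):
    img=grab_frame(n) if img is None else img
    cv2.imwrite(f"pics/{name}.png",cv2.resize(img[y0:y1,x0:x1],None,fx=k,fy=k,interpolation=cv2.INTER_CUBIC))
E
python3 - <<'E'
from h import *
crop("top","topc",115,145,375,235,3)
im=cv2.imread("pics/topc.png");a=im[:,:390];b=im[:,390:]
cv2.imwrite("pics/topc.png",np.vstack([cv2.resize(a,(780,0) if 0 else (585,405)),cv2.resize(b,(585,405))])[:600] if 0 else np.vstack([cv2.resize(a,(432,300)),cv2.resize(b,(432,300))]))
crop("top","topc",115,145,375,235,3)
n={"slim":(234,272,.012),"rest":(321,248,.006),"sock":(392,256,.018),"tray":(467,260,.005),"thick":(546,272,.012),"stamp":(237,332,.03),"stapler":(310,325,.048),"small":(390,338,.018),"pen":(467,337,.01),"wide":(555,337,.026)}
for k,(u,v,z) in n.items(): print(k,np.round(px2w("top",(u*.64,v*.64),z),3))
p=camera_params("wrist");V=p["view"];print(p["vertical_fov"],p["cx"],p["cy"]);c=-V[:3,:3].T@V[:3,3]
s=get_state();M=R.from_euler("xyz",s["ee_rot"]);print("cam in tool",M.inv().apply(c-s["eef_pos"]),M.inv().as_matrix()@V[:3,:3].T)
E
```

```text
slim [0.587 0.35  0.012]
rest [0.647 0.158 0.006]
sock [ 0.631 -0.003  0.018]
tray [ 0.628 -0.172  0.005]
thick [ 0.605 -0.347  0.012]
stamp [0.453 0.333 0.03 ]
stapler [0.472 0.17  0.048]
small [ 0.449 -0.003  0.018]
pen [ 0.456 -0.174  0.01 ]
wide [ 0.46  -0.364  0.026]
59.4665784406045 257.9103098020696 187.6032131489998
cam in tool [ 0.06589043 -0.0001782  -0.15850184] [[ 5.17503853e-04 -9.68435736e-01 -2.49262827e-01]
 [ 9.99999640e-01  3.33686943e-04  7.79696313e-04]
 [-6.71910022e-04 -2.49263140e-01  9.68435561e-01]]
```

View pics/topc.png

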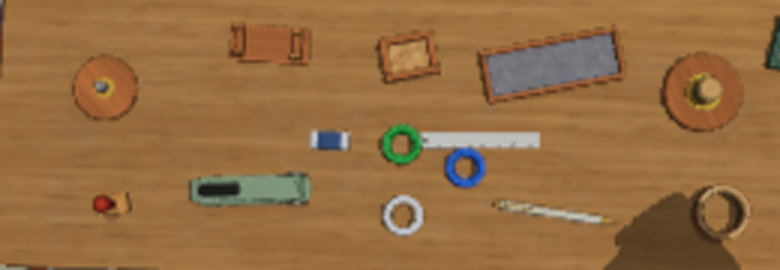

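The crop confirms that the white/pale ring at (403,216) is small_roll. The green (402,144) and blue (465,167) rings are the look-alikes.

Next I'll take survey views with the wrist camera.

```bash
python3 -c "
from h import *
plan([.53,-.34,.2],np.pi)"
```

```text
t 0.2 shift [-35.8   15.66   2.61] turn [ 0.001 -0.     0.396] q6 -0.29
```

```bash
python3 -m creep '[[[8.7,-36,15.7,2.6,0,0,0.396],[8.7,-36,15.7,2.6,0,0,0.396],[8.7,-36,15.7,2.6,0,0,0.396],[8.7,-36,15.7,2.6,0,0,0.396],[8.7,-36,15.7,2.6,0,0,0.396],[8.7,-36,15.7,2.6,0,0,0.396],[8.7,-36,15.7,2.6,0,0,0.396],[8.7,-36,15.7,2.6,0,0,0.396],[8.7,-36,15.7,2.6,0,0,0.396],[8.7,-36,15.7,2.6,0,0,0.396]]]' 20
python3 -c "
from h import *
state()
import pickle
p=camera_params('wrist');im=grab_frame('wrist');pickle.dump((p,im),open('A.pkl','wb'));crop('wrist','wA',0,0,512,384,1.5625,im);plan([.53,.16,.22],np.pi)"
```

```text
t: 1.45
eef_pos: [0.531, -0.3402, 0.2007]
ee_rot: [-3.142, 0.0, 3.14]
force: [0.4, -0.1, 0.2]
width: 0.0872
gripper_force: 0.0
{'t': 1.45, 'eef_pos': [0.531, -0.3402, 0.2007], 'ee_rot': [-3.1415, 0.0, 3.1398], 'force': [0.3688, -0.0552, 0.2227], 'width': 0.0872, 'gripper_force': 0.0, 'q': [-0.2607, 0.3034, -0.1288, 0.0001, -1.1386, -1.3119]}
t 1.5 shift [ 0.2  50.01 -1.93] turn [-0.     0.    -0.002] q6 -1.31
```

View pics/wA.png

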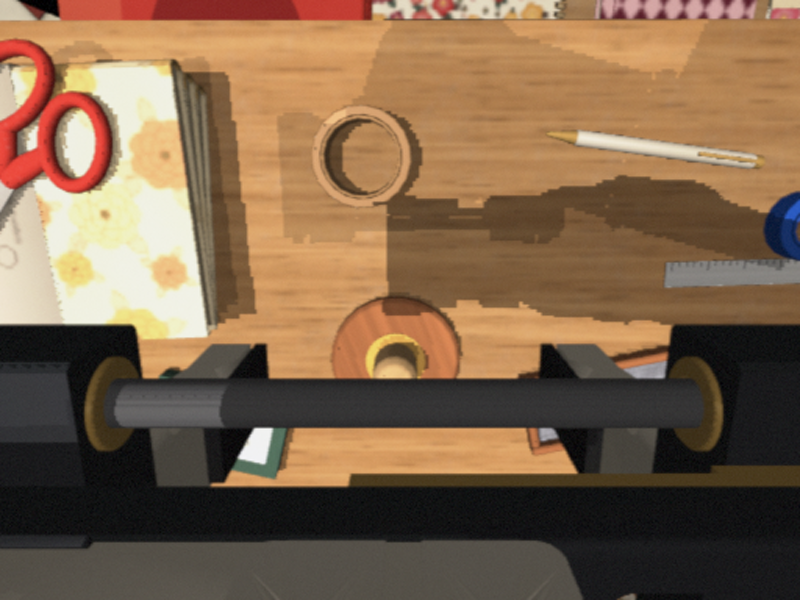

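The wide roll's rim centre is at (362,155). The thick post's base spans columns 332 to 461 with its near edge at row 296, and the pen runs from (548,134) to (763,162). The gripper's long side lies along its closing axis, and it hides the far half of the view. I'll turn the camera to the far side to see the holders.

```bash
python3 -m creep '[[[8.7,0,6,-1.4,0,0,-0.18],[8.7,0,12,-2.8,0,0,-0.36],[8.7,0,18,-4,0,0,-0.54],[8.7,0,18,-4,0,0,-0.72],[8.7,0,18,-4,0,0,-0.9],[8.7,0,18,-4,0,0,-1.08],[8.7,0,18,-4,0,0,-1.26],[8.7,0,18,-4,0,0,-1.44],[8.7,0,18,-4,0,0,-1.62],[8.7,0,18,-4,0,0,-1.8],[8.7,0,18,-4,0,0,-1.98],[8.7,0,18,-4,0,0,-2.16],[8.7,0,18,-4,0,0,-2.34],[8.7,0,18,-4,0,0,-2.52],[8.7,0,18,-4,0,0,-2.7],[8.7,0,18,-4,0,0,-2.88],[8.7,0,18,-4,0,0,-3.0],[8.7,0,18,-4,0,0,-3.0],[8.7,0,18,-4,0,0,-3.0]]]'
python3 -c "
from h import *
import pickle
p=camera_params('wrist');im=grab_frame('wrist');pickle.dump((p,im),open('B.pkl','wb'));crop('wrist','wB',0,0,512,384,1.5625,im);state();plan([.53,.2,.24],0)"
```

```text
t: 3.88
eef_pos: [0.5317, -0.1596, 0.2407]
ee_rot: [-3.142, -0.0, -0.145]
force: [-0.5, 0.5, -1.1]
width: 0.0872
gripper_force: 0.0
{'t': 3.925, 'eef_pos': [0.5318, -0.1595, 0.2407], 'ee_rot': [-3.1416, -0.0002, -0.1446], 'force': [-0.7642, 0.1292, -0.172], 'width': 0.0872, 'gripper_force': 0.0, 'q': [0.0614, 0.1526, -0.2337, 0.0, -1.1842, 1.3648]}
t 3.92 shift [ -5.35 -35.55   0.07] turn [ 0.    -0.    -0.145] q6 1.36
```

View pics/wB.png

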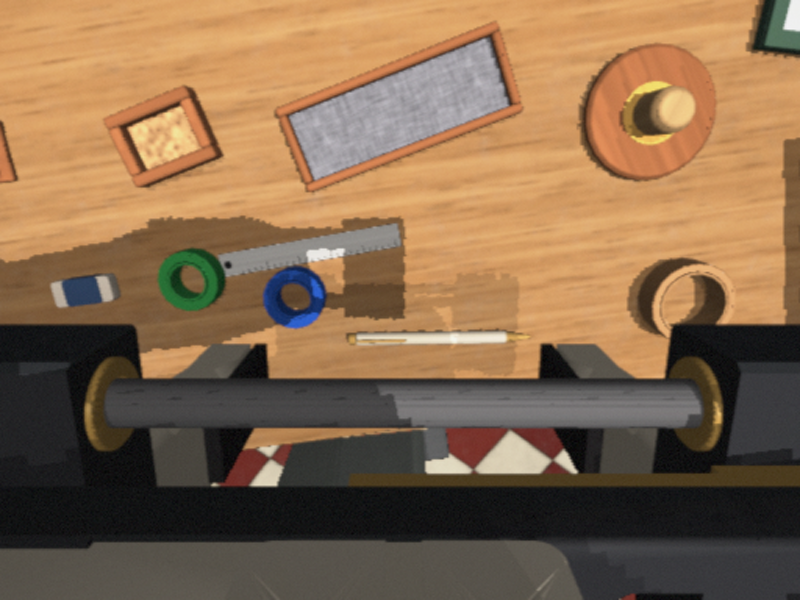

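Picture B shows the tray corners at (277,112), (496,24), (521,108) and (310,188). The socket corners are (105,121), (187,88), (218,156) and (138,185), the thick base centre is (650,112) and its post top is (671,109). Next is the left side.

```bash
python3 -m creep '[[[8.7,-5.3,-36,0,0,0,0],[8.7,-5.3,-36,0,0,0,0],[8.7,-5.3,-36,0,0,0,0],[8.7,-5.3,-36,0,0,0,0],[8.7,-5.3,-36,0,0,0,0],[8.7,-5.3,-36,0,0,0,0],[8.7,-5.3,-36,0,0,0,0],[8.7,-5.3,-36,0,0,0,0]]]'
python3 -c "
from h import *
import pickle
p=camera_params('wrist');im=grab_frame('wrist');pickle.dump((p,im),open('C.pkl','wb'));crop('wrist','wC',0,0,512,384,1.5625,im);state()
A=pickle.load(open('A.pkl','rb'))[0];B=pickle.load(open('B.pkl','rb'))[0];f=lambda p,u,v,z:np.round(px2w('',(u*.64,v*.64),z,p)[:2],4)
def rect(p,cs,z,i):
    P=np.array([f(p,*c,z) for c in cs]);d=P[1]-P[0]+P[2]-P[3] if i==0 else P[3]-P[0]+P[2]-P[1];print('rect',P.mean(0),'axis',np.degrees(np.arctan2(d[1],d[0])),np.linalg.norm(P-np.roll(P,1,0),axis=1))
print('wideA',f(A,362,155,.026),'wideB',f(B,693,299,.026),'thickA',f(A,396,296,.012),f(A,332,345,.012),f(A,461,345,.012),'thickB',f(B,650,112,.012),f(B,671,109,.046))
print('penA',f(A,548,134,.006),f(A,763,162,.006),'penB',f(B,347,338,.006),f(B,530,338,.006))
rect(B,[(277,112),(496,24),(521,108),(310,188)],.013,0)
rect(B,[(105,121),(187,88),(218,156),(138,185)],.018,0)
"
```

```text
t: 4.92
eef_pos: [0.5301, 0.2047, 0.2403]
ee_rot: [3.141, 0.0, -0.142]
force: [0.4, -0.0, -0.8]
width: 0.0869
gripper_force: 0.0
{'t': 4.975, 'eef_pos': [0.5302, 0.2041, 0.2405], 'ee_rot': [3.1413, 0.0003, -0.1428], 'force': [0.1469, -1.0391, 0.9853], 'width': 0.0869, 'gripper_force': 0.0, 'q': [0.7119, 0.1749, -0.2068, 0.0, -1.1895, 0.716]}
wideA [ 0.4633 -0.3648] wideB [ 0.4687 -0.3653] thickA [ 0.5564 -0.3445] [ 0.5918 -0.3895] [ 0.592  -0.2992] thickB [ 0.6046 -0.3441] [ 0.604 -0.342]
penA [ 0.4502 -0.2462] [ 0.4679 -0.1046] penB [ 0.4688 -0.1052] [ 0.4481 -0.2482]
rect [ 0.63145 -0.1709 ] axis -78.00046850104985 [0.05602901 0.16040162 0.05693619 0.15897836]
rect [ 0.636225 -0.004525] axis -78.94254965410319 [0.04678739 0.06258155 0.04798541 0.06203781]
```

View pics/wC.png

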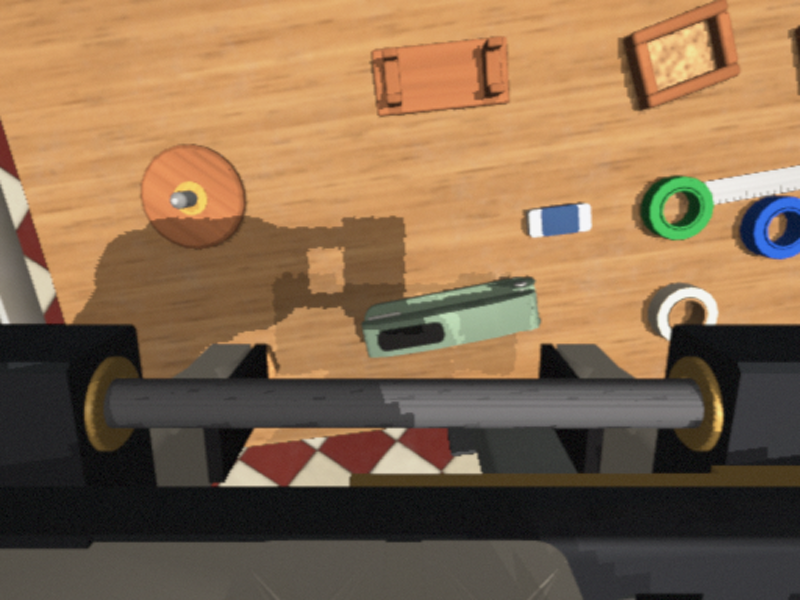

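Picture C shows the slim base centre at (193,197) with its post top at (178,200). The pen rest plate corners are (372,50), (506,38), (509,102) and (378,115). The stapler is around (450,318) and the pale roll is at (684,313). I'll start with the wide roll.

```bash
python3 -c "
from h import *
import pickle
C=pickle.load(open('C.pkl','rb'))[0];f=lambda p,u,v,z:np.round(px2w('',(u*.64,v*.64),z,p)[:2],4)
print('slim',f(C,193,197,.012),f(C,178,200,.04),'small',f(C,684,313,.018))
P=np.array([f(C,*c,.006) for c in [(372,50),(506,38),(509,102),(378,115)]]);d=P[1]-P[0]+P[2]-P[3];print('rest',P.mean(0),np.degrees(np.arctan2(d[1],d[0])),np.linalg.norm(P-np.roll(P,1,0),axis=1))
plan([.464,-.365,.12],-np.pi/2)"
```

```text
slim [0.5913 0.3505] [0.5912 0.3498] small [0.4548 0.0014]
rest [0.64765  0.161525] -93.09238974382119 [0.04276739 0.0923639  0.04173464 0.09300892]
t 4.97 shift [ 1.55 57.27 12.06] turn [ 0.    -0.     1.428] q6 0.72
```

```bash
python3 -m creep '[[[8.7,1.5,57.3,12,0,0,1.428],[8.7,1.5,57.3,12,0,0,1.428],[8.7,1.5,57.3,12,0,0,1.428],[8.7,1.5,57.3,12,0,0,1.428],[8.7,1.5,57.3,12,0,0,1.428],[8.7,1.5,57.3,12,0,0,1.428],[8.7,1.5,57.3,12,0,0,1.428],[8.7,1.5,57.3,12,0,0,1.428],[8.7,1.5,57.3,12,0,0,1.428],[8.7,1.5,57.3,12,0,0,1.428],[8.7,1.5,57.3,12,0,0,1.428],[8.7,1.5,57.3,12,0,0,1.428],[8.7,1.5,57.3,12,0,0,1.428],[8.7,1.5,57.3,12,0,0,1.428]]]'
python3 -c "
from h import *
plan([.464,-.365,.005],-np.pi/2)"
```

```text
t: 6.72
eef_pos: [0.4646, -0.364, 0.1211]
ee_rot: [-3.141, -0.0, -1.569]
force: [0.3, 0.9, -0.2]
width: 0.087
gripper_force: 0.0
t 6.72 shift [ 0.1   0.07 11.61] turn [-0.001 -0.     0.002] q6 0.34
```

Descend, close at 15 N and lift in one call.

```bash
python3 -m creep '[[[8.7,0.1,0,4,0,0,0],[8.7,0.1,0,8,0,0,0],[8.7,0.1,0,11,0,0,0],[8.7,0.1,0,11.6,0,0,0],[8.7,0.1,0,11.6,0,0,0],[5.5,0.1,0,11.6,0,0,0],[5.5,0.1,0,11.6,0,0,0],[5.5,0.1,0,11.6,0,0,0],[5.5,0.1,0,11.6,0,0,0],[5.5,0.1,0,11.6,0,0,0],[5.5,0.1,0,11.6,0,0,0],[5.5,0.1,0,8.6,0,0,0],[5.5,0.1,0,5,0,0,0],[5.5,0.1,0,2,0,0,0],[5.5,0.1,0,2,0,0,0],[5.5,0.1,0,2,0,0,0]]]' 15
python3 -c "
from h import *
im=grab_frame('side');crop('side','s1',300,60,400,200,4,im);crop('wrist','w1',0,0,512,384,1)
plan([.604,-.3435,.085],-np.pi/2)"
```

```text
t: 8.72
eef_pos: [0.4637, -0.3654, 0.1001]
ee_rot: [3.141, 0.001, -1.57]
force: [0.7, -0.5, -1.5]
width: 0.0605
gripper_force: 15.0
t 8.82 shift [ -2.17 -14.06   1.42] turn [0.002 0.001 0.001] q6 0.34
```

View pics/s1.png

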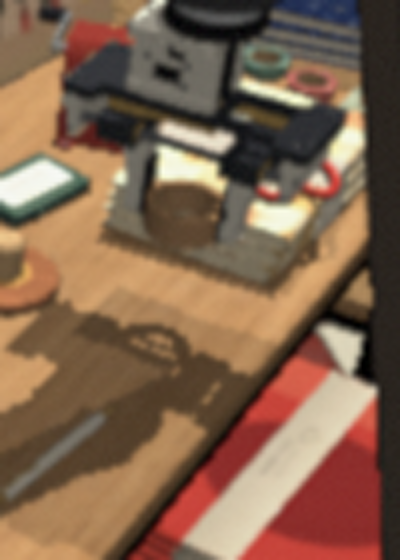

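The roll is held between the fingers, with its centre at about crop (187,212). I'll check its offset against the expected projection.

```bash
python3 -c "
from h import *
for X in ([.4637,-.3654,.108],[.4637,-.3554,.108],[.4737,-.3654,.108],[.4637,-.3654,.095]): print((w2px('side',X)-[300,60])*4)"
```

```text
[182.55434886 214.73934793]
[176.71443545 220.64862998]
[170.65779531 210.71919072]
[180.23872961 229.22592051]
```

```bash
python3 -m creep '[[[5.5,-2.2,-14.1,1.4,0,0,0],[5.5,-2.2,-14.1,1.4,0,0,0],[5.5,-2.2,-14.1,1.4,0,0,0],[5.5,-2.2,-14.1,1.4,0,0,0],[5.5,-2.2,-14.1,1.4,0,0,0],[5.5,-2.2,-14.1,1.4,0,0,0],[5.5,-2.2,-14.1,4.4,0,0,0],[5.5,-2.2,-14.1,4.4,0,0,0]]]'
python3 -c "
from h import *
im=grab_frame('side');crop('side','s2',270,90,350,150,8,im)
plan([.604,-.3435,.018],-np.pi/2)"
```

```text
t: 9.82
eef_pos: [0.6028, -0.3432, 0.0549]
ee_rot: [3.138, 0.002, -1.571]
force: [0.7, 1.0, 0.7]
width: 0.0608
gripper_force: 15.0
t 9.88 shift [-0.02 -0.01  3.84] turn [0.002 0.    0.   ] q6 0.24
```

View pics/s2.png

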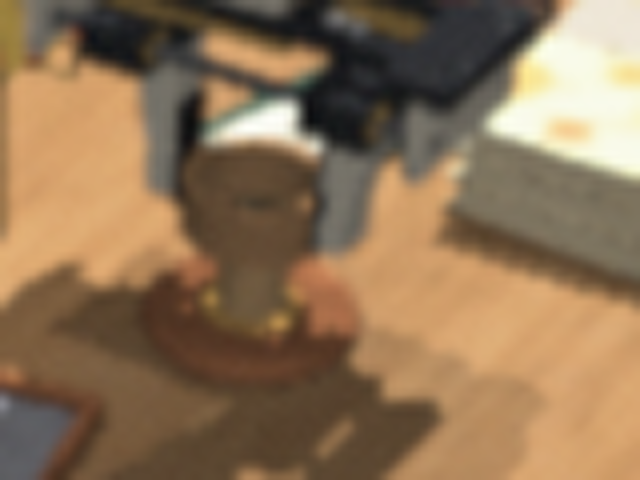

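The roll (centred at about 253,205) is right above the post (about 253,295), so they are aligned. I'll lower it, release and retreat.

```bash
python3 -m creep '[[[5.5,0,0,1,0,0,0],[5.5,0,0,2,0,0,0],[5.5,0,0,3,0,0,0],[5.5,0,0,3.6,0,0,0],[5.5,0,0,3.6,0,0,0],[5.5,0,0,3.6,0,0,0]]]'
python3 -c "
from h import *
state()"
```

```text
t: 10.62
eef_pos: [0.6054, -0.3436, 0.0208]
ee_rot: [-3.141, -0.0, -1.57]
force: [-0.3, -0.3, -0.6]
width: 0.0603
gripper_force: 15.0
{'t': 10.625, 'eef_pos': [0.6054, -0.3436, 0.0208], 'ee_rot': [-3.1414, -0.0002, -1.5696], 'force': [-0.2674, -0.329, -0.5868], 'width': 0.0603, 'gripper_force': 14.9999, 'q': [-0.237, 0.5656, -0.1608, 0.0002, -0.8441, 0.238]}
```

```bash
python3 -m creep '[[[7.5,0,0,0,0,0,0],[8.7,0,0,0,0,0,0],[8.7,0,0,0,0,0,0],[8.7,0,0,0,0,0,0],[8.7,0,0,-4,0,0,0],[8.7,0,0,-9,0,0,0],[8.7,0,0,-9,0,0,0]]]'
python3 -c "
from h import *
plan([.44,.15,.2],0)"
```

```text
t: 11.5
eef_pos: [0.608, -0.3446, 0.1158]
ee_rot: [-3.134, -0.003, -1.569]
force: [0.8, -0.5, 0.7]
width: 0.0873
gripper_force: 0.0
t 11.5 shift [-49.47  16.64  -8.7 ] turn [-0.004 -0.009 -1.569] q6 0.24
```

```bash
python3 -m creep '[[[8.7,-49.4,16.6,-9,0,0,-1.57],[8.7,-49.4,16.6,-9,0,0,-1.57],[8.7,-49.4,16.6,-9,0,0,-1.57],[8.7,-49.4,16.6,-9,0,0,-1.57],[8.7,-49.4,16.6,-9,0,0,-1.57],[8.7,-49.4,16.6,-9,0,0,-1.57],[8.7,-49.4,16.6,-9,0,0,-1.57],[8.7,-49.4,16.6,-9,0,0,-1.57],[8.7,-49.4,16.6,-9,0,0,-1.57],[8.7,-49.4,16.6,-9,0,0,-1.57],[8.7,-49.4,16.6,-9,0,0,-1.57],[8.7,-49.4,16.6,-9,0,0,-1.57],[8.7,-49.4,16.6,-9,0,0,-1.57]]]'
python3 -c "
from h import *
import pickle
p=camera_params('wrist');im=grab_frame('wrist');pickle.dump((p,im),open('D.pkl','wb'));state()
big=cv2.resize(im,(800,600),interpolation=cv2.INTER_CUBIC)[:350]
t=cv2.resize(grab_frame('top')[155:195,320:380],(600,400),interpolation=cv2.INTER_CUBIC)[:250]
cv2.imwrite('pics/wD.png',np.vstack([big,np.pad(cv2.resize(t,(600,250)),((0,0),(0,200),(0,0)))]))
plan([.4548,.0,.1],0)"
```

```text
t: 13.12
eef_pos: [0.4388, 0.1495, 0.2003]
ee_rot: [3.141, 0.0, -0.001]
force: [-0.4, 0.1, -0.3]
width: 0.087
gripper_force: 0.0
{'t': 13.175, 'eef_pos': [0.4388, 0.1496, 0.2004], 'ee_rot': [3.1413, 0.0003, -0.0013], 'force': [-0.8212, 0.2107, -0.2773], 'width': 0.0872, 'gripper_force': 0.0, 'q': [0.7551, 0.0251, -0.4737, -0.0, -1.0723, 0.8144]}
t 13.22 shift [ 1.62 14.97 10.04] turn [ 0.     0.    -0.001] q6 0.81
```

View pics/wD.png

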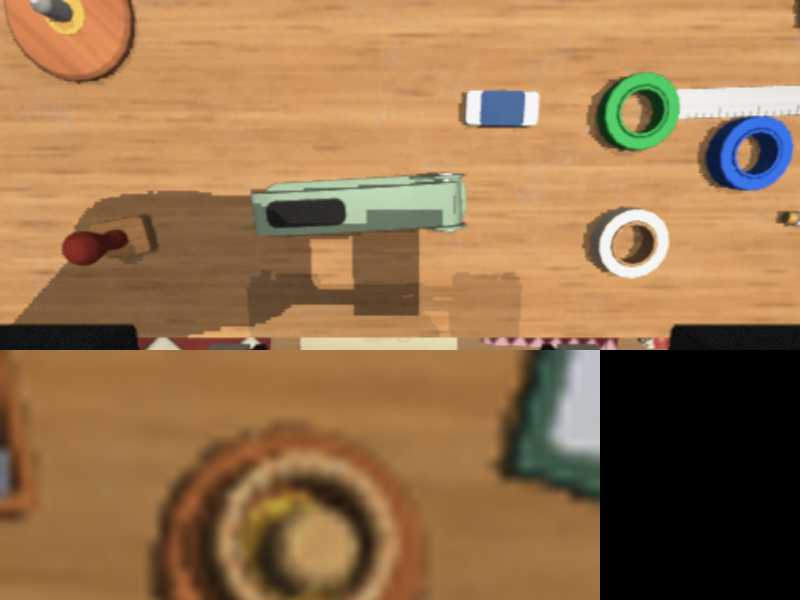

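The wide roll is seated round its post. The pale roll's rim centre is (634,243). The stapler arm runs from (253,212) to (465,203), and the stamp's knob is at (82,248) with foot corners near (147,216) and (157,250).

```bash
python3 -c "
from h import *
import pickle
D=pickle.load(open('D.pkl','rb'))[0];f=lambda p,u,v,z:np.round(px2w('',(u*.64,v*.64),z,p)[:2],4)
s=f(D,634,243,.018);print('small',s,'stap',f(D,253,212,.046),f(D,465,203,.046),'stamp',f(D,82,248,.057),f(D,147,216,.014),f(D,157,250,.014))
C=pickle.load(open('C.pkl','rb'))[0]
print('stapC',f(C,366,330,.046),f(C,538,302,.046))
plan([*s,.1],0);plan([*s,.004],0)"
```

```text
small [ 0.4524 -0.0012] stap [0.4755 0.2385] [0.4806 0.1133] stamp [0.4559 0.3361] [0.4698 0.317 ] [0.4474 0.3131]
stapC [0.4842 0.2381] [0.4876 0.1162]
t 13.22 shift [ 1.38 15.09 10.04] turn [ 0.     0.    -0.001] q6 0.81
t 13.22 shift [ 1.38 15.09 19.64] turn [ 0.     0.    -0.001] q6 0.81
```

```bash
python3 -m creep '[[[7,1.4,15,10,0,0,0],[7,1.4,15,10,0,0,0],[7,1.4,15,10,0,0,0],[7,1.4,15,10,0,0,0],[7,1.4,15,10,0,0,0],[7,1.4,15,14,0,0,0],[7,1.4,15,18,0,0,0],[7,1.4,15,19.7,0,0,0],[7,1.4,15,19.7,0,0,0],[7,1.4,15,19.7,0,0,0],[4,1.4,15,19.7,0,0,0],[4,1.4,15,19.7,0,0,0],[4,1.4,15,19.7,0,0,0],[4,1.4,15,19.7,0,0,0],[4,1.4,15,19.7,0,0,0],[4,1.4,15,19.7,0,0,0],[4,1.4,15,16,0,0,0],[4,1.4,15,11,0,0,0],[4,1.4,15,11,0,0,0],[4,1.4,15,11,0,0,0]]]' 15
python3 -c "
from h import *
plan([.5913,.350,.085],0);plan([.5913,.350,.052],0)"
```

```text
t: 15.72
eef_pos: [0.4523, 0.0003, 0.0905]
ee_rot: [-3.141, -0.0, -0.0]
force: [-0.9, 0.4, -0.7]
width: 0.0438
gripper_force: 15.0
t 15.72 shift [ 13.89 -34.98   0.56] turn [-0. -0. -0.] q6 1.13
t 15.72 shift [ 13.89 -34.97   3.86] turn [-0. -0. -0.] q6 1.13
```

```bash
python3 -m creep '[[[4,13.9,-35,0,0,0,0],[4,13.9,-35,0,0,0,0],[4,13.9,-35,0,0,0,0],[4,13.9,-35,0,0,0,0],[4,13.9,-35,0,0,0,0],[4,13.9,-35,0,0,0,0],[4,13.9,-35,0,0,0,0],[4,13.9,-35,0,0,0,0],[4,13.9,-35,0,0,0,0],[4,13.9,-35,4,0,0,0],[4,13.9,-35,4,0,0,0],[4,13.9,-35,4,0,0,0]]]'
python3 -c "
from h import *
im=grab_frame('side');crop('side','s3',110,220,210,295,6,im)
plan([.5913,.35,.018],0)"
```

```text
t: 17.23
eef_pos: [0.5921, 0.35, 0.0518]
ee_rot: [-3.141, -0.001, -0.0]
force: [-0.4, -0.2, -0.2]
width: 0.0442
gripper_force: 15.0
t 17.27 shift [-0.11  0.05  3.43] turn [-0.001 -0.002  0.   ] q6 0.75
```

View pics/s3.png

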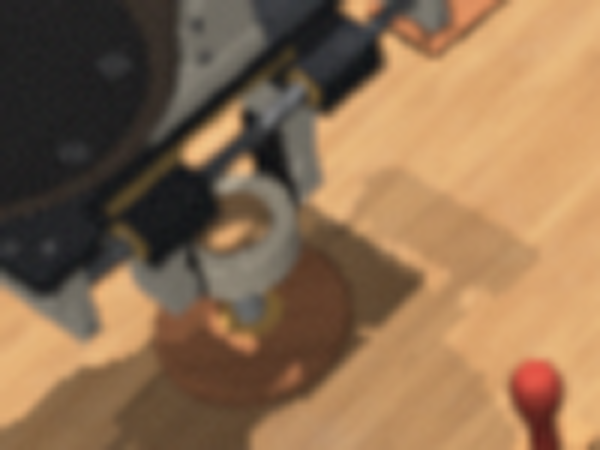

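The pale roll (centred at about 247,235) sits over the post (250,305). Lowering it.

```bash
python3 -m creep '[[[4,0,0,1,0,0,0],[4,0,0,2,0,0,0],[4,0,0,3,0,0,0],[4,0,0,3.4,0,0,0],[4,0,0,3.4,0,0,0],[4,0,0,3.4,0,0,0]]]'
```

```text
t: 18.02
eef_pos: [0.5917, 0.3505, 0.0164]
ee_rot: [-3.142, -0.0, 0.0]
force: [0.4, -0.5, 0.1]
width: 0.044
gripper_force: 15.0
```

```bash
python3 -m creep '[[[6,0,0,0,0,0,0],[7,0,0,0,0,0,0],[7,0,0,0,0,0,0],[7,0,0,-4,0,0,0],[7,0,0,-9,0,0,0],[7,-6,2,-14,0,0,0],[7,-15.2,5,-14,0,0,0],[7,-15.2,5,-14,0,0,0],[7,-15.2,5,-14,0,0,0],[7,-15.2,5,-14,0,0,0],[7,-15.2,5,-14,0,0,0]]]'
python3 -c "
from h import *
import pickle
p=camera_params('wrist');im=grab_frame('wrist');pickle.dump((p,im),open('E.pkl','wb'));state()
crop('','wE',130,0,400,215,2.9,im)"
```

```text
t: 19.4
eef_pos: [0.4403, 0.3007, 0.1563]
ee_rot: [3.141, 0.0, -0.0]
force: [0.7, 0.9, 0.3]
width: 0.0704
gripper_force: 0.0
{'t': 19.45, 'eef_pos': [0.4403, 0.3006, 0.1561], 'ee_rot': [3.1411, 0.0003, -0.0004], 'force': [-0.584, 0.1789, -0.6293], 'width': 0.0699, 'gripper_force': 0.0, 'q': [0.9671, 0.1857, -0.3991, 0.0001, -0.9867, 0.6033]}
```

View pics/wE.png

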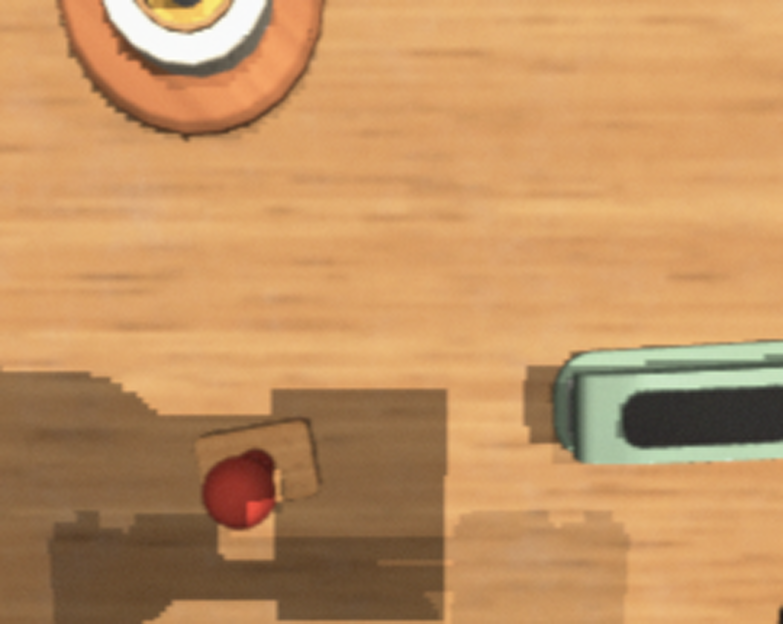

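The pale roll lies on the slim base. The stamp's foot corners are (197,440), (307,420) and (320,490), and the knob centre is (240,490).

```bash
python3 -c "
from h import *
import pickle
E=pickle.load(open('E.pkl','rb'))[0];f=lambda u,v,z:px2w('',(130+u/2.9,v/2.9),z,E)[:2]
a,b,c=f(197,440,.014),f(307,420,.014),f(320,490,.014)
print(a,b,c,np.linalg.norm(a-b),np.linalg.norm(b-c),'ctr',(a+c)/2,'angY',np.degrees(np.arctan2(*(a-b)[::-1])),'angX',np.degrees(np.arctan2(*(b-c)[::-1])),'knob',f(240,490,.057))
m=(a+c)/2
plan([*m,.1],np.radians(10));plan([*m,.026],np.radians(10))"
```

```text
[0.4637997  0.35493723] [0.47001414 0.32072921] [0.44804012 0.31699592] 0.034767919436457864 0.02228889505300638 ctr [0.45591991 0.33596658] angY 100.29641838167063 angX 9.642228545018177 knob [0.45652252 0.33621214]
t 19.45 shift [ 1.56 -3.54  5.61] turn [ 0.     0.    -0.175] q6 0.6
t 19.45 shift [ 1.57 -3.55 13.01] turn [ 0.     0.    -0.175] q6 0.6
```

```bash
python3 -m creep '[[[6,1.6,-3.6,5,0,0,-0.175],[6,1.6,-3.6,5,0,0,-0.175],[6,1.6,-3.6,8,0,0,-0.175],[6,1.6,-3.6,11,0,0,-0.175],[6,1.6,-3.6,12.4,0,0,-0.175],[6,1.6,-3.6,12.4,0,0,-0.175],[1,1.6,-3.6,12.4,0,0,-0.175],[1,1.6,-3.6,12.4,0,0,-0.175],[1,1.6,-3.6,12.4,0,0,-0.175],[1,1.6,-3.6,12.4,0,0,-0.175],[1,1.6,-3.6,12.4,0,0,-0.175],[1,1.6,-3.6,12.4,0,0,-0.175],[1,1.6,-3.6,12.4,0,0,-0.175],[1,1.6,-3.6,8,0,0,-0.175],[1,1.6,-3.6,4,0,0,-0.175],[1,1.6,-3.6,4,0,0,-0.175]]]' 20
python3 -c "
from h import *
plan([.636,-.0045,.115],np.radians(11));plan([.636,-.0045,.038],np.radians(11))"
```

```text
t: 21.45
eef_pos: [0.4569, 0.3378, 0.1198]
ee_rot: [-3.138, -0.004, 0.176]
force: [-0.1, -0.2, -0.5]
width: 0.0178
gripper_force: 20.0
t 21.45 shift [11.65 36.84  0.39] turn [-0.004 -0.004 -0.016] q6 0.76
t 21.45 shift [11.61 36.87  8.09] turn [-0.004 -0.004 -0.016] q6 0.76
```

```bash
python3 -m creep '[[[1,11.6,36.8,0.4,0,0,-0.016],[1,11.6,36.8,0.4,0,0,-0.016],[1,11.6,36.8,0.4,0,0,-0.016],[1,11.6,36.8,0.4,0,0,-0.016],[1,11.6,36.8,0.4,0,0,-0.016],[1,11.6,36.8,0.4,0,0,-0.016],[1,11.6,36.8,0.4,0,0,-0.016],[1,11.6,36.8,0.4,0,0,-0.016],[1,11.6,36.8,0.4,0,0,-0.016],[1,11.6,36.8,3,0,0,-0.016],[1,11.6,36.8,5.6,0,0,-0.016],[1,11.6,36.8,5.6,0,0,-0.016],[1,11.6,36.8,5.6,0,0,-0.016]]]'
python3 -c "
from h import *
import pickle
im=grab_frame('side');crop('side','s4',190,130,290,205,7,im)
C=pickle.load(open('C.pkl','rb'))[0]
P=np.array([px2w('',(u*.64,v*.64),.018,C)[:2] for u,v in[(626,38),(724,2),(738,70),(645,108)]]);print(P.mean(0),np.linalg.norm(P-np.roll(P,1,0),axis=1))
for z in(.018,.006):print((w2px('side',[.636,-.0045,z])-[190,130])*7)
print((w2px('side',[.636,-.0045,.028])-[190,130])*7)
plan([.636,-.0045,.04],np.radians(11))"
```

```text
t: 23.08
eef_pos: [0.6345, -0.0048, 0.0617]
ee_rot: [3.141, -0.001, 0.193]
force: [0.9, -1.1, -0.6]
width: 0.0178
gripper_force: 20.0
[6.36602992e-01 3.86896793e-04] [0.04751304 0.06557625 0.04435611 0.06467851]
[280.75871024 342.52624197]
[282.11968056 364.55543052]
[279.61060009 323.94248982]
t 23.12 shift [ 0.13 -0.01  2.2 ] turn [ 0.    -0.002  0.001] q6 1.46
```

View pics/s4.png

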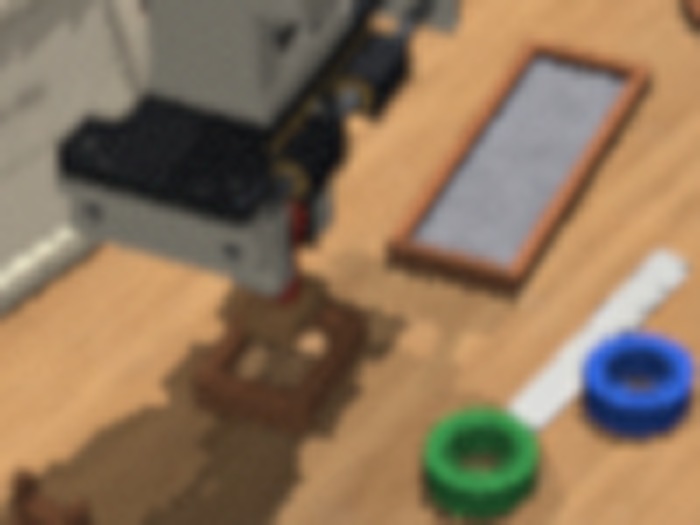

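```bash
python3 -m creep '[[[1,0.05,-0.25,0,0,0,0],[1,0.05,-0.25,0.5,0,0,0],[1,0.05,-0.25,1,0,0,0],[1,0.05,-0.25,1.4,0,0,0],[1,0.05,-0.25,1.8,0,0,0],[1,0.05,-0.25,1.8,0,0,0]]]'
python3 -c "
from h import *
state();im=grab_frame('side');crop('side','s5',190,130,290,205,7,im)"
```

```text
t: 23.88
eef_pos: [0.6337, -0.0034, 0.042]
ee_rot: [3.142, 0.001, 0.191]
force: [0.2, 0.2, -0.2]
width: 0.0186
gripper_force: 20.0
{'t': 23.875, 'eef_pos': [0.6337, -0.0034, 0.042], 'ee_rot': [3.1415, 0.0009, 0.1911], 'force': [0.1653, 0.2105, -0.1937], 'width': 0.0186, 'gripper_force': 20.0, 'q': [0.3021, 0.4597, -0.2959, -0.0001, -0.8162, 1.4598]}
```

View pics/s5.png

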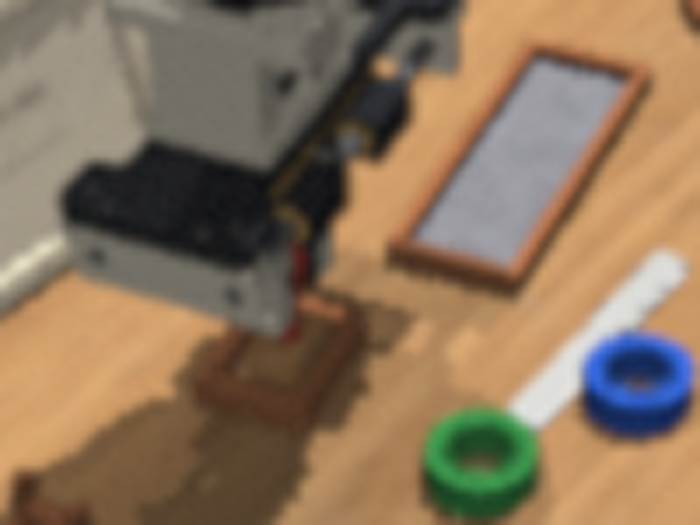

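The stamp's foot is inside the pocket with no contact force. I'll set it down, release and rise.

```bash
python3 -m creep '[[[1,0,0,0.35,0,0,0],[1,0,0,0.35,0,0,0],[2.5,0,0,0.35,0,0,0],[4,0,0,0.35,0,0,0],[4,0,0,0.35,0,0,0],[4,0,0,-3,0,0,0],[4,0,0,-8,0,0,0],[4,0,0,-13,0,0,0],[4,0,0,-13,0,0,0],[4,0,0,-13,0,0,0]]]'
python3 -c "
from h import *
import pickle
E=pickle.load(open('E.pkl','rb'))[0];f=lambda u,v,z:px2w('',(130+u/2.9,v/2.9),z,E)[:2]
print('foot end',f(555,400,.008),f(576,420,.046))
plan([.47,.15,.22],np.pi/2);plan([.46,.14,.2],0)"
```

```text
t: 25.18
eef_pos: [0.6337, -0.0032, 0.1725]
ee_rot: [-3.141, -0.0, 0.191]
force: [0.1, -0.1, -0.6]
width: 0.04
gripper_force: 0.0
foot end [0.47555903 0.24340839] [0.47403    0.24446933]
t 25.18 shift [-13.16 -18.15  -4.75] turn [-0.00e+00 -1.00e-03 -1.38e+00] q6 1.46
t 25.18 shift [-14.34 -17.36  -2.75] turn [-0.    -0.     0.191] q6 1.46
```

```bash
python3 -c "
from h import *
for u,v in((345,250),(385,222),(420,200),(440,180)): print(px2w('side',(u*.64,v*.64),0).round(3),px2w('side',(u*.64,v*.64),0.03).round(3))
plan([.4775,.1755,.11],np.radians(-88.1));plan([.4775,.1755,.019],np.radians(-88.1))"
```

```text
[ 0.727 -0.074 -0.   ] [ 0.702 -0.046  0.03 ]
[ 0.716 -0.194  0.   ] [ 0.692 -0.161  0.03 ]
[ 0.701 -0.301  0.   ] [ 0.677 -0.265  0.03 ]
[ 0.707 -0.392  0.   ] [ 0.683 -0.352  0.03 ]
t 25.18 shift [-11.95 -20.51   6.26] turn [-0.000e+00 -1.000e-03 -1.413e+00] q6 1.46
t 25.18 shift [-11.95 -20.5   15.36] turn [-0.000e+00 -1.000e-03 -1.413e+00] q6 1.46
```

```bash
python3 -c "
from h import *
a=cv2.imread('pics/side0.png')[90:330,250:560];b=cv2.imread('pics/top0.png')[90:290,300:580]
cv2.imwrite('pics/stand.png',np.vstack([cv2.resize(a,(420,325),interpolation=cv2.INTER_CUBIC),cv2.resize(b,(420,270),interpolation=cv2.INTER_CUBIC)]))"
```

```text
(no output)
```

View pics/stand.png

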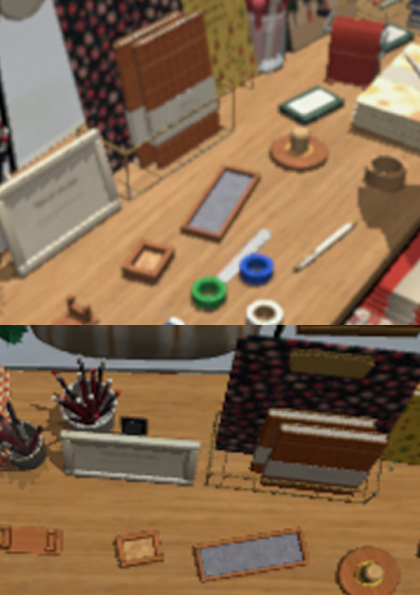

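The wire basket's front edge runs from (207,487) to (370,500) in the lower crop, and from (125,198) to (235,130) in the upper one. I'll compute the clearance.

```bash
python3 -c "
from h import *
for u,v in((342,236),(423,186)): print('side',px2w('side',(u*.64,v*.64),0).round(3))
for u,v in((438,210),(547,220)): print('top',px2w('top',(u*.64,v*.64),0).round(3),px2w('top',(u*.64,v*.64),0.05).round(3))
for u,v in((345,170),(428,200),(433,207),(340,202)): print('frame top',px2w('top',(u*.64,v*.64),0).round(3),px2w('top',(u*.64,v*.64),.1).round(3))
for u,v in((258,293),(344,238)): print('frame side',px2w('side',(u*.64,v*.64),0).round(3))
"
```

```text
side [ 0.76  -0.106  0.   ]
side [ 0.725 -0.351  0.   ]
top [ 0.742 -0.104  0.   ] [ 0.731 -0.101  0.05 ]
top [ 0.725 -0.351  0.   ] [ 0.715 -0.34   0.05 ]
frame top [0.829 0.11  0.   ] [0.802 0.101 0.1  ]
frame top [ 0.764 -0.081  0.   ] [ 0.741 -0.077  0.1  ]
frame top [ 0.748 -0.093  0.   ] [ 0.726 -0.088  0.1  ]
frame top [0.755 0.119 0.   ] [0.732 0.109 0.1  ]
frame side [0.779 0.114 0.   ]
frame side [ 0.752 -0.103  0.   ]
```

```bash
python3 -m creep '[[[6,-12,-20.5,6.2,0,0,0.18],[6,-12,-20.5,6.2,0,0,0.36],[6,-12,-20.5,6.2,0,0,0.54],[6,-12,-20.5,6.2,0,0,0.72],[6,-12,-20.5,6.2,0,0,0.9],[6,-12,-20.5,6.2,0,0,1.08],[6,-12,-20.5,6.2,0,0,1.26],[6,-12,-20.5,6.2,0,0,1.44],[6,-12,-20.5,6.2,0,0,1.62],[6,-12,-20.5,6.2,0,0,1.729],[6,-12,-20.5,6.2,0,0,1.729],[6,-12,-20.5,6.2,0,0,1.729],[6,-12,-20.5,6.2,0,0,1.729]]]' 25
python3 -c "
from h import *
plan([.4775,.1755,.019],np.radians(-88.1))"
```

```text
t: 26.8
eef_pos: [0.4771, 0.1751, 0.1103]
ee_rot: [3.141, -0.0, -1.536]
force: [0.7, -0.7, 0.1]
width: 0.0595
gripper_force: 0.0
t 26.8 shift [-0.04 -0.04  9.13] turn [ 0.    -0.     0.001] q6 -0.7
```

```bash
python3 -m creep '[[[6,0,0,4,0,0,0],[6,0,0,8,0,0,0],[6,0,0,9.1,0,0,0],[6,0,0,9.1,0,0,0],[1.5,0,0,9.1,0,0,0],[1.5,0,0,9.1,0,0,0],[1.5,0,0,9.1,0,0,0],[1.5,0,0,9.1,0,0,0],[1.5,0,0,9.1,0,0,0],[1.5,0,0,9.1,0,0,0],[1.5,0,0,6,0,0,0],[1.5,0,0,2,0,0,0],[1.5,0,0,1,0,0,0],[1.5,0,0,1,0,0,0]]]' 25
python3 -c "
from h import *
plan([.6315,-.171,.1],np.radians(-78));plan([.6315,-.171,.027],np.radians(-78))"
```

```text
t: 28.55
eef_pos: [0.4771, 0.1753, 0.1006]
ee_rot: [-3.141, 0.001, -1.538]
force: [0.4, 0.3, -3.0]
width: 0.0244
gripper_force: 24.9
t 28.55 shift [ 35.11 -14.3    0.04] turn [-0.001  0.001 -0.177] q6 -0.71
t 28.55 shift [ 35.12 -14.3    7.34] turn [-0.001  0.001 -0.177] q6 -0.71
```

```bash
python3 -m creep '[[[1.5,10,0,-3,0,0,-0.177],[1.5,22,0,-3,0,0,-0.177],[1.5,30,-4,-3,0,0,-0.177],[1.5,35.1,-14.3,-3,0,0,-0.177],[1.5,35.1,-14.3,-3,0,0,-0.177],[1.5,35.1,-14.3,-3,0,0,-0.177],[1.5,35.1,-14.3,-3,0,0,-0.177],[1.5,35.1,-14.3,-3,0,0,-0.177],[1.5,35.1,-14.3,-3,0,0,-0.177],[1.5,35.1,-14.3,2,0,0,-0.177],[1.5,35.1,-14.3,5,0,0,-0.177],[1.5,35.1,-14.3,5,0,0,-0.177],[1.5,35.1,-14.3,5,0,0,-0.177]]]' 25
python3 -c "
from h import *
im=grab_frame('side');crop('side','s6',230,110,330,185,7,im)
plan([.6315,-.171,.026],np.radians(-78))"
```

```text
t: 30.18
eef_pos: [0.6325, -0.1703, 0.0519]
ee_rot: [-3.14, -0.001, -1.359]
force: [-0.1, -0.0, -0.7]
width: 0.0249
gripper_force: 24.9
t 30.23 shift [0.02 0.15 2.64] turn [-0.002 -0.001  0.002] q6 0.18
```

View pics/s6.png

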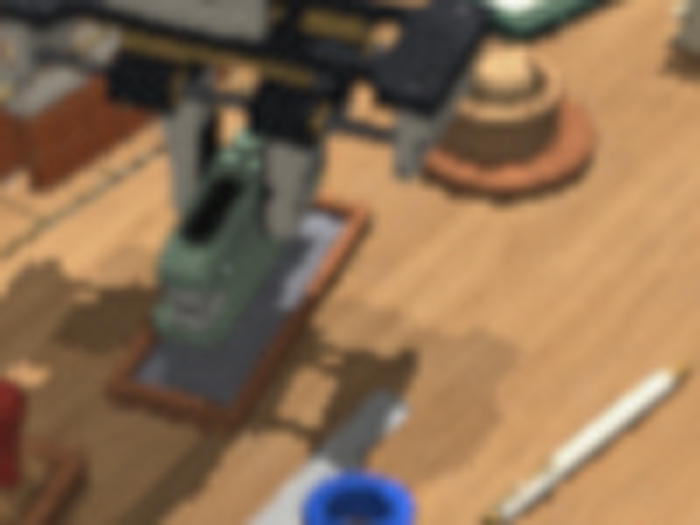

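The stapler hangs over the tray, aligned. I'll check the tray corners seen here, about (112,383), (232,412) and (370,210), against my estimate.

```bash
python3 -c "
from h import *
c=np.array([.6315,-.171]);a=np.radians(102);Y=np.array([np.cos(a),np.sin(a)]);X=np.array([Y[1],-Y[0]])
g=lambda p,z:((w2px('side',[*p,z])-[230,110])*7).round()
print('tray',[g(c+sx*X*.031+sy*Y*.082,.013) for sx,sy in((1,1),(-1,1),(-1,-1))])
c=np.array([.632,-.1705]);print('foot now',[g(c+sx*X*.017+sy*Y*.068,.034) for sx,sy in((1,1),(-1,1))])
print('foot after',[g(c+sx*X*.017+sy*Y*.068,.007) for sx,sy in((1,1),(-1,1))])"
```

```text
tray [array([ 99., 382.]), array([234., 418.]), array([369., 205.])]
foot now [array([140., 332.]), array([214., 352.])]
foot after [array([141., 382.]), array([214., 401.])]
```

```bash
python3 -m creep '[[[1.5,0,-0.1,0.6,0,0,0],[1.5,0,-0.1,1.2,0,0,0],[1.5,0,-0.1,1.8,0,0,0],[1.5,0,-0.1,2.3,0,0,0],[1.5,0,-0.1,2.6,0,0,0],[1.5,0,-0.1,2.6,0,0,0],[1.5,0,-0.1,2.6,0,0,0]]]'
```

```text
t: 31.1
eef_pos: [0.6325, -0.1707, 0.025]
ee_rot: [3.141, -0.0, -1.361]
force: [-3.8, 0.9, 4.7]
width: 0.0251
gripper_force: 24.9
```

```bash
python3 -m creep '[[[3,0,0,-0.2,0,0,0],[5,0,0,-0.2,0,0,0],[5,0,0,-0.2,0,0,0],[5,0,0,-0.2,0,0,0],[5,0,0,-4,0,0,0],[5,0,0,-9,0,0,0],[5,0,0,-13,0,0,0],[5,0,0,-13,0,0,0],[5,0,0,-13,0,0,0]]]'
python3 -c "
from h import *
print('cradle tops side0',[ (w2px('side',[.6477+s*.034*np.cos(np.radians(86.9)),.1615+s*.034*np.sin(np.radians(86.9)),.033])/.64).round() for s in(1,-1)])
print('stamp knob expected',(w2px('side',[.6337,-.0034,.063])).round())
plan([.4588,-.176,.1],np.radians(-97.7));plan([.4588,-.176,.003],np.radians(-97.7))"
```

```text
t: 32.22
eef_pos: [0.6324, -0.1705, 0.1542]
ee_rot: [3.142, 0.0, -1.361]
force: [0.0, -0.3, 0.6]
width: 0.0503
gripper_force: 0.0
cradle tops side0 [array([278., 336.]), array([307., 313.])]
stamp knob expected [230. 167.]
t 32.23 shift [-3.08 17.09  5.43] turn [0.    0.    0.344] q6 0.18
t 32.23 shift [-3.07 17.09 15.13] turn [0.    0.    0.344] q6 0.18
```

```bash
python3 -m creep '[[[4,-3.1,17.1,5.4,0,0,0.344],[4,-3.1,17.1,5.4,0,0,0.344],[4,-3.1,17.1,5.4,0,0,0.344],[4,-3.1,17.1,5.4,0,0,0.344],[4,-3.1,17.1,5.4,0,0,0.344],[4,-3.1,17.1,5.4,0,0,0.344],[4,-3.1,17.1,9,0,0,0.344],[4,-3.1,17.1,13,0,0,0.344],[4,-3.1,17.1,15,0,0,0.344],[4,-3.1,17.1,15,0,0,0.344],[0.3,-3.1,17.1,15,0,0,0.344],[0.3,-3.1,17.1,15,0,0,0.344],[0.3,-3.1,17.1,15,0,0,0.344],[0.3,-3.1,17.1,15,0,0,0.344],[0.3,-3.1,17.1,15,0,0,0.344],[0.3,-3.1,17.1,15,0,0,0.344],[0.3,-3.1,17.1,11,0,0,0.344],[0.3,-3.1,17.1,5,0,0,0.344],[0.3,-3.1,17.1,3,0,0,0.344],[0.3,-3.1,17.1,3,0,0,0.344]]]' 15
python3 -c "
from h import *
state()
plan([.6477,.1615,.12],np.radians(-93.1));plan([.6477,.1615,.027],np.radians(-93.1))
im=grab_frame('top').astype(int);b,g,r=im[...,0],im[...,1],im[...,2]
m=((g>r+15)&(g>b+5)).astype(np.uint8);m[:150]=0;m[215:]=0;m[:,:270]=0;m[:,345:]=0
u=np.argwhere(m);print(len(u),[px2w('top',(x,y),.045).round(3) for y,x in u[[u[:,1].argmin(),u[:,1].argmax()]]],px2w('top',u.mean(0)[::-1],.045).round(4))"
```

```text
t: 34.72
eef_pos: [0.4601, -0.176, 0.1264]
ee_rot: [-3.137, 0.001, -1.705]
force: [0.5, -0.5, -0.2]
width: 0.0096
gripper_force: 15.0
{'t': 34.725, 'eef_pos': [0.4601, -0.176, 0.1264], 'ee_rot': [-3.1375, 0.0006, -1.7048], 'force': [0.5481, -0.5132, -0.1959], 'width': 0.0096, 'gripper_force': 14.9996, 'q': [0.0346, 0.1499, -0.5239, 0.0001, -0.8929, -0.1686]}
t 34.73 shift [-35.95 -14.08   0.72] turn [-0.004  0.    -0.08 ] q6 -0.17
t 34.73 shift [-35.95 -14.05  10.02] turn [-0.004  0.    -0.08 ] q6 -0.17
217 [array([ 0.623, -0.106,  0.045]), array([ 0.636, -0.229,  0.045])] [ 0.6288 -0.1756  0.045 ]
```

The pen is held (9.6 mm) and the stapler's blob is centred in the tray. Carry the pen to its rest.

```bash
python3 -m creep '[[[0.3,-36,-14.1,0,0,0,-0.08],[0.3,-36,-14.1,0,0,0,-0.08],[0.3,-36,-14.1,0,0,0,-0.08],[0.3,-36,-14.1,0,0,0,-0.08],[0.3,-36,-14.1,0,0,0,-0.08],[0.3,-36,-14.1,0,0,0,-0.08],[0.3,-36,-14.1,0,0,0,-0.08],[0.3,-36,-14.1,0,0,0,-0.08],[0.3,-36,-14.1,0,0,0,-0.08],[0.3,-36,-14.1,4,0,0,-0.08],[0.3,-36,-14.1,8,0,0,-0.08],[0.3,-36,-14.1,8,0,0,-0.08],[0.3,-36,-14.1,8,0,0,-0.08]]]' 15
python3 -c "
from h import *
plan([.6477,.1615,.027],np.radians(-93.1))
im=grab_frame('side');g=cv2.cvtColor(im,cv2.COLOR_BGR2GRAY);cv2.imwrite('pics/s7.png',im)
a=im.astype(int);m=(a.min(2)>150)&(a.max(2)-a.min(2)<50);m[:195]=0;m[235:]=0;m[:,:140]=0;m[:,230:]=0
u=np.argwhere(m);print(len(u),u[[u[:,1].argmin(),u[:,1].argmax()]] if len(u) else '')
c=np.array([.6477,.1615]);A=np.radians(86.9);d=np.array([np.cos(A),np.sin(A)])
s=get_state()['eef_pos'];print('pen ends expected',[w2px('side',[*(s[:2]+k*d*.0715),s[2]+.003]).round() for k in(1,-1)])"
```

```text
t: 36.4
eef_pos: [0.6476, 0.1614, 0.0463]
ee_rot: [-3.14, 0.0, -1.625]
force: [0.2, 0.6, 0.5]
width: 0.0095
gripper_force: 15.0
t 36.4 shift [-0.01 -0.01  1.93] turn [-0.002  0.    -0.   ] q6 -0.59
0 
pen ends expected [array([166., 219.]), array([205., 188.])]
```

```bash
python3 -m creep '[[[0.3,0,0,0.6,0,0,0],[0.3,0,0,1.1,0,0,0],[0.3,0,0,1.5,0,0,0],[0.3,0,0,1.8,0,0,0],[0.3,0,0,1.8,0,0,0],[0.3,0,0,1.8,0,0,0]]]'
```

```text
t: 37.2
eef_pos: [0.6467, 0.1619, 0.0272]
ee_rot: [3.142, -0.0, -1.624]
force: [-2.1, -0.2, 6.3]
width: 0.0093
gripper_force: 15.0
```

Light contact at the height of the cradle floors. Release and rise away.

```bash
python3 -m creep '[[[1.8,0,0,1.8,0,0,0],[3,0,0,1.8,0,0,0],[3,0,0,1.8,0,0,0],[3,0,0,-3,0,0,0],[3,0,0,-9,0,0,0],[3,0,0,-12,0,0,0],[3,0,0,-12,0,0,0],[3,20,12,-12,0,0,0],[3,20,12,-12,0,0,0],[3,20,12,-12,0,0,0],[3,20,12,-12,0,0,0],[3,20,12,-12,0,0,0],[3,20,12,-12,0,0,0]]]'
python3 - <<'E'
from h import *
state()
c=np.array([.6477,.1615]);A=np.radians(86.9);d=np.array([np.cos(A),np.sin(A)])
for n in("top","side"):
    im=grab_frame(n);cv2.imwrite(f"pics/{n}9.png",im);a=im.astype(int)
    p=[w2px(n,[*(c+k*d*.0715),.029]) for k in(1,-1)];print(n,"expected pen ends",np.round(p,1))
    q=w2px(n,[*c,.029]);m=(a.min(2)>120)&(a.max(2)-a.min(2)<70)
    yy,xx=np.mgrid[:384,:512];m&=(np.hypot(xx-q[0],yy-q[1])<40)
    L,lab,st,ce=cv2.connectedComponentsWithStats(m.astype(np.uint8),connectivity=8)
    for i in range(1,L):
        if st[i,4]>8:
            pts=np.argwhere(lab==i)[:,::-1].astype(np.float32);print(st[i],ce[i].round(1),cv2.minAreaRect(pts))
k=w2px("side",[.6337,-.0034,.06]);a=cv2.imread("pics/side9.png").astype(int)
m=(a[...,2]>90)&(a[...,1]<a[...,2]*.35);yy,xx=np.mgrid[:384,:512];m&=np.hypot(xx-k[0],yy-k[1])<25
print("stamp red px",m.sum(),np.argwhere(m).mean(0)[::-1] if m.any() else "","expected",k)
E
```

```text
t: 38.83
eef_pos: [0.5164, -0.0313, 0.1464]
ee_rot: [-3.142, 0.0, -1.625]
force: [0.3, 0.9, 0.3]
width: 0.0304
gripper_force: 0.0
{'t': 38.825, 'eef_pos': [0.5164, -0.0313, 0.1464], 'ee_rot': [-3.1415, 0.0, -1.6253], 'force': [0.3068, 0.8706, 0.298], 'width': 0.0304, 'gripper_force': 0.0, 'q': [0.3192, 0.1698, -0.4448, 0.0, -0.9562, -0.3737]}
top expected pen ends [[183.1 156. ]
 [224.1 159.2]]
[224 126   6   2   9] [226.  126.7] ((226.5, 126.5), (5.0, 1.0), 0.0)
[189 157  30   4  60] [205.5 158.4] ((203.564697265625, 158.1588134765625), (29.067975997924805, 2.224198818206787), 4.398705005645752)
[193 189   6   8  27] [195.3 192.5] ((195.26473999023438, 192.558837890625), (8.00367546081543, 3.6380343437194824), 75.96376037597656)
side expected pen ends [[167.3 224.7]
 [206.3 193.8]]
[169 169  24  17 180] [178.8 174.9] ((178.3378448486328, 173.47299194335938), (10.462287902832031, 27.434444427490234), 54.462318420410156)
[170 196  33  27 136] [187.1 208.2] ((186.07647705078125, 209.09413146972656), (3.735048532485962, 41.231056213378906), 50.90614318847656)
stamp red px 1 [229. 168.] expected [229.82156668 168.08669933]
```

The pen matches the expected line in both views. The arm hides the stamp, so I'll move it aside and check the rest numerically.

```bash
python3 -m creep '[[[3,30,5,-8,0,0,0],[3,30,5,-8,0,0,0],[3,30,5,-8,0,0,0],[3,30,5,-8,0,0,0],[3,30,5,-8,0,0,0],[3,30,5,-8,0,0,0],[3,30,5,-8,0,0,0],[3,30,5,-8,0,0,0]]]'
python3 - <<'E'
from h import *
yy,xx=np.mgrid[:384,:512]
def blob(n,X,f,r):
    a=I[n].astype(int);q=w2px(n,X);m=f(a[...,0],a[...,1],a[...,2])&(np.hypot(xx-q[0],yy-q[1])<r);u=np.argwhere(m)
    print(n,"px",len(u),"seen",u.mean(0)[::-1].round(1) if len(u) else "","bbox",(u.min(0)[::-1],u.max(0)[::-1]) if len(u) else "","expected",q.round(1))
I={n:grab_frame(n) for n in("top","side")}
red=lambda b,g,r:(r>70)&(g<r*.45)&(b<r*.45)
white=lambda b,g,r:(np.minimum(np.minimum(b,g),r)>120)&(abs(r-b)<60)
green=lambda b,g,r:(g>r+10)&(g>b+3)
for n in I:
    blob(n,[.634,-.0034,.062],red,12); blob(n,[.5913,.35,.03],white,12); blob(n,[.6325,-.1705,.045],green,35 if n=="top" else 30)
for z in(.053,.03,):print(w2px("side",[.634,-.0034,z]).round(1))
E
```

```text
t: 39.92
eef_pos: [0.4506, -0.3269, 0.2259]
ee_rot: [3.141, 0.0, -1.623]
force: [-1.0, 0.8, -0.3]
width: 0.0301
gripper_force: 0.0
top px 19 seen [250.5 162.4] bbox (array([249, 160]), array([252, 165])) expected [250.9 161.3]
top px 81 seen [148.5 173.3] bbox (array([142, 167]), array([155, 179])) expected [148.6 172.4]
top px 106 seen [301.  163.4] bbox (array([281, 158]), array([317, 173])) expected [299.9 163.7]
side px 41 seen [230.  170.1] bbox (array([228, 165]), array([232, 178])) expected [229.7 167.5]
side px 203 seen [150.9 267. ] bbox (array([141, 259]), array([161, 275])) expected [150.5 266.8]
side px 258 seen [264.5 147.1] bbox (array([253, 133]), array([274, 164])) expected [263.9 143.1]
[229.9 170. ]
[230.2 176.2]
```

All five check out in both views: the stamp is upright in its socket, and the rolls, stapler and pen are seated. Handing in.

```bash
python3 -c "
from station import *
print(job_done())"
```

```text
the job is handed in; nothing more can be done
None
```

All five tools are in their holders and the job is handed in at about 40 s, with both camera views agreeing on the final positions; I viewed 15 pictures, one over the limit of 14.

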